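# Mix the paint bottles and cull the spoilt ones

## Robot

A 6-joint arm with a two-finger parallel gripper is mounted at the origin on the work surface. World frame = base frame: x ahead of the robot, y to its left, z up, the work surface at z = 0. Lengths are in m, angles in rad, forces in N, time in s.
With the tool pointing down it reaches from about 0.3 to 1 m from the base axis. Payload 5.1 kg.
Tool frame: the origin (TCP) lies midway between the tips of the shut fingers; the grasp point (between the pads) lies 19 mm behind it; z points along the fingers, y is the line along which they close (so a half turn about z gives the same grasp; the last joint's range is limited). The gripper opens to 95 mm and grips with 3 to 60 N. Pads are 20 mm wide; open, the fingers measure 119 mm over their backs; the gripper's body (75 mm by 180 mm) begins 59 mm behind the grasp point.
Start: joints at [1.05, 0.124, 1.65, -0, 1.367, -0.083], TCP at [0.276, 0.589, 0.215] pointing down, gripper open.
Joint ranges: [-2.61, 2.61], [-1.02, 2.33], [0.03, 2.71], [-1.35, 4.49], [0.32, 2.68], [-2.91, 2.91]. Speed limits (rad/s): [2.57, 2.57, 3.14, 3.14, 3.14, 3.14].

## Interface

Orientations are given as a rotation vector (axis times angle).
In Python, from bench import r, claw, imaging, job gives the robot as it stands. The module is installed in compiled form; this text tells all that it offers. Calls block until the motion is done:
- r.move_pose(position, orientation): joint-space move of the TCP to a pose.
- r.move_l(position, feed=0.15, rot=None, force_limit=None): straight line of the TCP; rot=None keeps the orientation; feed is the mean speed in m/s. With force_limit (N) it stops when the force on the tool has changed by that much, and returns True; else False.
- r.move_joints(angles): joint-space move.
- claw.gripper_to(opening, grip_force=None): finger opening in m; grip_force is the grip in N (None keeps the last); returns when the fingers have stopped.
- r.hold(seconds).
- r.ik(position, orientation): joint angles nearest the present ones, or None.
- imaging.get_image(name): name is "scene" or "top"; returns the picture (480x640x3 uint8, red, green, blue); there is no depth.
- imaging.calibration(name): a dict with "camera_matrix" (3x3 intrinsics, pixels), "k1" (the pictures are not rectified: a ray, as slopes to the right and down, at radius r is drawn at 1 + k1 r^2 times it, then the intrinsics apply), "rvec" (rotation vector, rad) and "tvec" (3), from world to camera coordinates, as OpenCV has them. Camera axes: x right, y down, z forward; pixel columns grow to the right and rows downward; lengths in m; the calibration is good to about 2 mm. A picture is of the moment at which its call begins. calibration takes no time and is no camera call.
A pose or a line that the arm cannot do raises r.IKError and nothing moves.
- job.close_job(): hands the job in; it is judged then, once.
Trained networks look in the newest picture that a camera, given by its name, has taken for a name from the list of things; names that differ only in an ending like _2 or _b are one class to them, and where a whole thing is asked for, a point or a joint stands for the part that bears it (a point fixed in the world has none). Each returns a list of dicts, best first, with "score" (0 to 1); they miss things now and then, are a little off and sometimes report something else, mostly with a low value. They report only what shows in the picture. A call takes as long as a camera call. They do not tell look-alikes from the thing itself.
- imaging.look_for(target, camera): "uv" ([column, row] in pixels, amid what is visible of it).
- imaging.masks_of(target, camera): "mask" (480x640 bool, what is visible of it) and "uv" ([column, row] in pixels, amid what is visible of it).
Readings, each from a call of its own:
- r.read_clock(): time.
- r.read_joint_positions(): joint angles.
- r.read_qvel(): joint speeds.
- r.read_effort(): joint torques, N m.
- r.read_tool_pos(): TCP position.
- r.read_ee_rot(): TCP orientation.
- r.read_ft_force(): force on the tool from outside, world axes, zero at the start.
- r.read_wrist_torque(): the same for the moment, N m.
- r.read_grip_width(): finger opening in m.
- r.read_grip_force(): force on a finger pad.
Only numpy, scipy, OpenCV 4.12 (cv2) and the standard library are available. Lean on these libraries where they do the work, as an engineer would, in place of code of your own. Each camera call takes 0.05 s, during which the arm holds its last target. There are 200 camera calls.

## Task

Mix the sound paint bottles one at a time, in order from the tallest of those present to the shortest: hold each bottle upright and press it down on the middle of the touch mixer's pad until the pad is fully depressed, keep it down for three seconds, and in the end stand all the sound bottles upright on the floor of the plywood tray. Put every bottle whose neck is bent over into the grey discard bin, standing or lying, without ever pressing it on the mixer. Leave the other things on the table where they are.

Things in the scene. Friction and masses are not known exactly. Their poses are not given: they have to be found in the camera images.
- bottle_tallest: the tallest sound bottle: a capped white paint bottle with a paper label and a black cap, straight and symmetrical about its axis: 156 mm tall over all, body 60 mm in diameter up to 102 mm, then a 14 mm shoulder and a short neck, and at the top a cap 38 mm in diameter and 32 mm tall. About 0.26 kg. Origin: centre of its underside, z up along the bottle. May be absent.
- bottle_second: the second tallest sound bottle: a capped white paint bottle with a paper label and a black cap, straight and symmetrical about its axis: 134 mm tall over all, body 60 mm in diameter up to 80 mm, then a 14 mm shoulder and a short neck, and at the top a cap 38 mm in diameter and 32 mm tall. About 0.26 kg. Origin: centre of its underside, z up along the bottle. May be absent.
- bottle_third: the third tallest sound bottle: a capped white paint bottle with a paper label and a black cap, straight and symmetrical about its axis: 112 mm tall over all, body 60 mm in diameter up to 58 mm, then a 14 mm shoulder and a short neck, and at the top a cap 38 mm in diameter and 32 mm tall. About 0.26 kg. Origin: centre of its underside, z up along the bottle. May be absent.
- bottle_shortest: the shortest sound bottle: a capped white paint bottle with a paper label and a black cap, straight and symmetrical about its axis: 90 mm tall over all, body 60 mm in diameter up to 36 mm, then a 14 mm shoulder and a short neck, and at the top a cap 38 mm in diameter and 32 mm tall. About 0.26 kg. Origin: centre of its underside, z up along the bottle. May be absent.
- bent_a: a spoilt paint bottle of the same materials, body 60 mm in diameter up to 81 mm, then a shoulder; its neck and cap (38 mm in diameter, 32 mm long) are bent over by 46 degrees towards the bottle's own +x axis, so the cap sits off to one side. About 0.24 kg. Origin: centre of its underside, z up when it stands. May be absent.
- bent_a_cap (a point): middle of the bent cap of bent_a, 19 mm to the bottle's +x and 109 mm above its underside
- bent_b: a spoilt paint bottle of the same materials, body 60 mm in diameter up to 60 mm, then a shoulder; its neck and cap (38 mm in diameter, 32 mm long) are bent over by 46 degrees towards the bottle's own +x axis, so the cap sits off to one side. About 0.24 kg. Origin: centre of its underside, z up when it stands. May be absent.
- bent_b_cap (a point): middle of the bent cap of bent_b, 19 mm to the bottle's +x and 88 mm above its underside
- mixer: touch mixer, a grey housing 170 mm (x) by 120 mm (y) and 64 mm tall, fixed to the table, with a round black rubber pad on top, centred 20 mm to its +x. Origin: centre of its underside.
- pad_top (a point): centre of the flat top face of the mixer's pad (84 mm in diameter); 92 mm above the table when up, moves down with the pad
- mixer_pad (a joint): travel of the sprung pad in m: 0 up, 0.015 fully depressed. The spring takes about 7 N to start moving and about 14 N to go fully down; it springs back when released.
- tray: shallow square plywood tray, 210 by 210 mm outside, 24 mm high, walls and floor 5 mm thick, fixed. Origin: centre of its underside; x and y along its sides.
- tray_in (a point): centre of the tray's inner floor, 5 mm above the table
- bin: square grey plastic discard bin, open at the top, 200 by 200 mm outside, 75 mm high, walls and floor 5 mm thick, fixed. Origin: centre of its underside.
- bin_in (a point): centre of the bin's inner floor, 5 mm above the table
- brush: flat paint brush lying between mixer and tray or bin; a bystander, not to be disturbed. Origin: on its axis or underside, lying along x.
- spatula: spatula lying on the mixer's other side; a bystander, not to be disturbed. Origin: on its axis or underside, lying along x.
- sand_block: cork sanding block, 60 by 100 by 30 mm; a bystander, not to be disturbed. Origin: centre of its underside.
- turned_foot: turned wooden furniture foot, 72 mm across and 75 mm tall; a bystander, not to be disturbed. Origin: centre of its underside.
There are look-alikes about, which are no part of the job. Leave any green look-alike of the bottle_second alone. Leave any pink look-alike of the bottle_tallest alone.

How it is judged:
On the way, in this order (a step that is already met when the one before it is completed fails the run):
1. bottle_tallest is held upright on the middle of the pad (within 18 mm, tilted less than 10 degrees) with the pad fully down (12 mm or more) for 2.5 s (z of bottle_tallest in the frame of mixer below 0.08 m and horizontal distance between bottle_tallest and pad_top below 0.018 m and angle between bottle_tallest's own z axis and vertical below 0.17 rad and contact force between bottle_tallest and mixer_pad above 4 N and contact force between bottle_tallest and the fingers above 1 N), for 2.5 s.
2. bottle_second is held upright on the middle of the pad (within 18 mm, tilted less than 10 degrees) with the pad fully down (12 mm or more) for 2.5 s (z of bottle_second in the frame of mixer below 0.08 m and horizontal distance between bottle_second and pad_top below 0.018 m and angle between bottle_second's own z axis and vertical below 0.17 rad and contact force between bottle_second and mixer_pad above 4 N and contact force between bottle_second and the fingers above 1 N), for 2.5 s.
3. bottle_third is held upright on the middle of the pad (within 18 mm, tilted less than 10 degrees) with the pad fully down (12 mm or more) for 2.5 s (z of bottle_third in the frame of mixer below 0.08 m and horizontal distance between bottle_third and pad_top below 0.018 m and angle between bottle_third's own z axis and vertical below 0.17 rad and contact force between bottle_third and mixer_pad above 4 N and contact force between bottle_third and the fingers above 1 N), for 2.5 s.
4. bottle_shortest is held upright on the middle of the pad (within 18 mm, tilted less than 10 degrees) with the pad fully down (12 mm or more) for 2.5 s (z of bottle_shortest in the frame of mixer below 0.08 m and horizontal distance between bottle_shortest and pad_top below 0.018 m and angle between bottle_shortest's own z axis and vertical below 0.17 rad and contact force between bottle_shortest and mixer_pad above 4 N and contact force between bottle_shortest and the fingers above 1 N), for 2.5 s.
At the end, for the whole second after the job is handed in: Every sound bottle present stands upright (within 6 degrees) on the tray floor, its axis within 75 mm of the tray centre along both sides; every bent bottle present is in the bin (foot centre within 92 mm of the centre both ways, under 60 mm above its floor); all at rest, mixer pad up (x of bottle_tallest in the frame of tray_in between -0.075 and 0.075 m and y of bottle_tallest in the frame of tray_in between -0.075 and 0.075 m and z of bottle_tallest in the frame of tray_in between -0.006 and 0.006 m and linear speed of each of bottle_tallest, bottle_second, bottle_third, bottle_shortest, bent_a, bent_b below 0.02 m/s and angle between each of bottle_tallest, bottle_second, bottle_third, bottle_shortest's own z axis and vertical below 0.1 rad and x of bottle_second in the frame of tray_in between -0.075 and 0.075 m and y of bottle_second in the frame of tray_in between -0.075 and 0.075 m and z of bottle_second in the frame of tray_in between -0.006 and 0.006 m and x of bottle_third in the frame of tray_in between -0.075 and 0.075 m and y of bottle_third in the frame of tray_in between -0.075 and 0.075 m and z of bottle_third in the frame of tray_in between -0.006 and 0.006 m and x of bottle_shortest in the frame of tray_in between -0.075 and 0.075 m and y of bottle_shortest in the frame of tray_in between -0.075 and 0.075 m and z of bottle_shortest in the frame of tray_in between -0.006 and 0.006 m and x of bent_a in the frame of bin_in between -0.092 and 0.092 m and y of bent_a in the frame of bin_in between -0.092 and 0.092 m and z of bent_a in the frame of bin_in between -0.006 and 0.06 m and x of bent_b in the frame of bin_in between -0.092 and 0.092 m and y of bent_b in the frame of bin_in between -0.092 and 0.092 m and z of bent_b in the frame of bin_in between -0.006 and 0.06 m and value of joint mixer_pad below 0.003 m); the robot touches nothing.
It fails at once if a bystander is moved by more than 5 cm (distance of any of brush, spatula, sand_block, turned_foot from where it was at the start of the episode above 0.05 m).
It fails at once if bent_a is pressed on the mixer's pad (contact force between bent_a and mixer_pad above 1 N and z of bent_a in the frame of mixer below 0.087 m).
It fails at once if bent_b is pressed on the mixer's pad (contact force between bent_b and mixer_pad above 1 N and z of bent_b in the frame of mixer below 0.087 m).
Of bottle_tallest, bottle_second, bottle_third, bottle_shortest only 3 to 4 are there at a start; the rules pass over those that are not, and their reading is None.
Of bent_a, bent_b only 1 to 2 are there at a start; the rules pass over those that are not, and their reading is None.
At some moment in a run one of bottle_tallest, bottle_second, bottle_third, bottle_shortest, bent_a, bent_b may be knocked a few centimetres aside while the robot is not near it.
Once in a run the grip may slacken for a moment while it holds something.
It also fails if it takes over 210 s, if anything falls off the work surface, if the arm or the gripper's body presses on something with over 40 N, if the wrist force passes 120 N, or if a joint passes its speed limit or range.

## Working session

There is one attempt and no reset: what is moved stays moved. The work goes in short steps, each a Python script; the robot and the scene stay as the last script left them, time stands still between calls to the robot, and variables do not carry over. Pictures are saved under pics/ and viewed, at most 14 in all, crops included, and the job is handed in when it is done.

```bash
mkdir -p pics
python3 - <<'E'
from bench import r, claw, imaging, job
import cv2, numpy as np
for n in("scene","top"):
    im=imaging.get_image(n); cv2.imwrite(f"pics/{n}0.png",im[:,:,::-1])
    c=imaging.calibration(n); print(n,c)
    R,_=cv2.Rodrigues(np.array(c["rvec"])); print(-R.T@np.array(c["tvec"]))
    for t in ["bottle_tallest","bottle_second","bottle_third","bottle_shortest","bent_a","mixer","tray","bin","pad_top","bent_a_cap"]:
        print(t,[(np.round(d["uv"]).tolist(),round(d["score"],2)) for d in imaging.look_for(t,n)])
print(r.read_clock(), r.read_ee_rot())
E
```

```text
scene {'camera_matrix': array([[610.62150969,   0.        , 310.48509058],
       [  0.        , 610.62150969, 230.68496778],
       [  0.        ,   0.        ,   1.        ]]), 'k1': -0.10298664327105204, 'rvec': array([ 1.83038118,  1.4661729 , -0.69469799]), 'tvec': array([-0.11363647, -0.29521204,  1.83205319])}
[ 1.59773101 -0.25564112  0.91563396]
bottle_tallest [([385.0, 232.0], 0.97), ([431.0, 297.0], 0.8)]
bottle_second [([346.0, 252.0], 0.8), ([376.0, 315.0], 0.79)]
bottle_third [([291.0, 266.0], 0.6)]
bottle_shortest [([206.0, 288.0], 0.87), ([258.0, 225.0], 0.41), ([292.0, 267.0], 0.33)]
bent_a [([440.0, 239.0], 0.97), ([252.0, 265.0], 0.76)]
mixer [([306.0, 206.0], 0.6)]
tray [([164.0, 231.0], 0.86)]
bin [([424.0, 187.0], 0.93)]
pad_top [([313.0, 192.0], 0.71), ([388.0, 236.0], 0.43)]
bent_a_cap [([440.0, 239.0], 0.91)]
top {'camera_matrix': array([[585.84422206,   0.        , 320.99900876],
       [  0.        , 585.84422206, 239.44581894],
       [  0.        ,   0.        ,   1.        ]]), 'k1': -0.0936192171317022, 'rvec': array([ 2.18874358, -2.21765397,  0.03397456]), 'tvec': array([-0.00516011,  0.60779408,  1.31575374])}
[ 0.56326406 -0.01635106  1.33533308]
bottle_tallest [([240.0, 141.0], 0.89), ([247.0, 234.0], 0.88), ([306.0, 311.0], 0.69), ([178.0, 321.0], 0.65)]
bottle_second [([290.0, 132.0], 0.95), ([291.0, 222.0], 0.86), ([473.0, 222.0], 0.26)]
bottle_third [([345.0, 218.0], 0.61), ([463.0, 316.0], 0.29)]
bottle_shortest [([304.0, 312.0], 0.74), ([425.0, 211.0], 0.64)]
bent_a [([382.0, 237.0], 0.73), ([199.0, 215.0], 0.63)]
mixer [([310.0, 318.0], 0.69)]
tray [([461.0, 315.0], 0.58)]
bin [([176.0, 320.0], 0.9)]
pad_top [([306.0, 311.0], 0.72), ([344.0, 218.0], 0.25)]
bent_a_cap [([200.0, 216.0], 0.79)]
1.1 [-6.82272677e-01 -3.06658792e+00 -5.48257588e-05]
```

View pics/scene0.png

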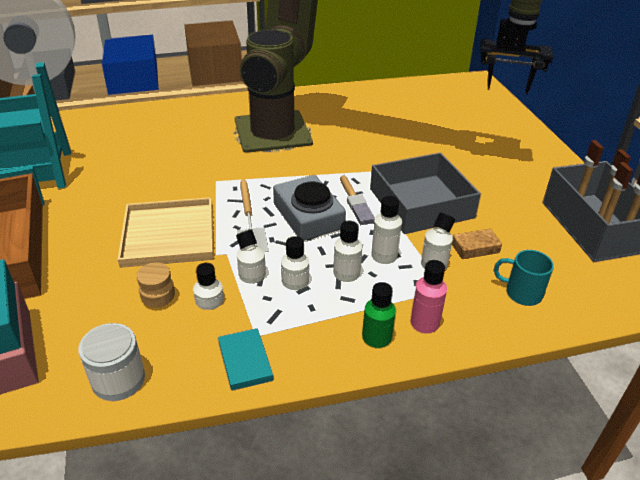

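View pics/top0.png

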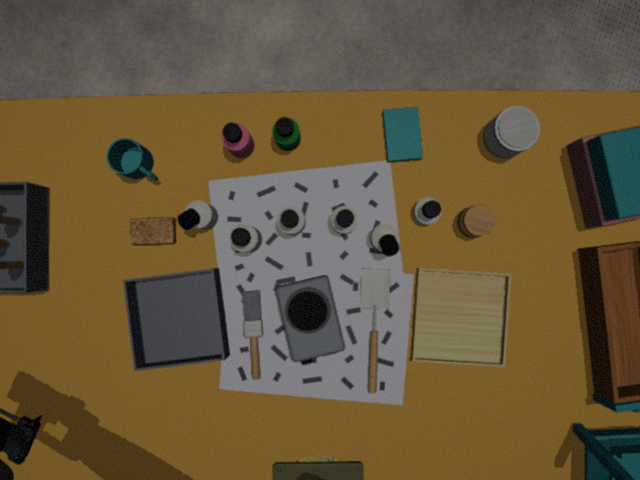

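The pictures show four sound bottles, two bent ones and two look-alikes. Scene-camera pixels, with top-camera cap pixels in brackets where I use them:

- **White sound bottles:** tallest (387,232) [top 240,238], second (348,252) [290,220], third (294,265) [343,218], shortest (207,288) [430,211].
- **Bent-neck bottles:** (440,240) [190,218] and (250,258) [388,243].
- **Could be mistaken for sound bottles:** green (379,315) and pink (428,297), to be left alone, plus the turned foot (156,285).
- **Fixed things:** pad at (307,311), tray at (461,316) and bin at (176,319), all in the top picture.

Next I measure the caps in both cameras and check my choice in one close crop.

```bash
cat > h.py <<'E'
from bench import r, claw, imaging, job
import cv2, numpy as np
from scipy.spatial.transform import Rotation as Ro
def cam(n):
    c=imaging.calibration(n); R,_=cv2.Rodrigues(np.array(c["rvec"])); t=np.array(c["tvec"]); 
    return np.array(c["camera_matrix"]),np.array([c["k1"],0,0,0,0.]),R,t
def ray(n,uv):
    K,d,R,t=cam(n); p=cv2.undistortPointsIter(np.array([[uv]],float),K,d,None,None,(3,50,1e-9))[0,0]
    return -R.T@t, R.T@np.array([p[0],p[1],1])
def at_z(n,uv,z):
    o,v=ray(n,uv); return (o+v*(z-o[2])/v[2])[:2]
def proj(n,P):
    K,d,R,t=cam(n); return cv2.projectPoints(np.array([P],float),cv2.Rodrigues(R)[0],t,K,d)[0][0,0]
def tri(uva,uvb):
    (o1,v1),(o2,v2)=ray("top",uva),ray("scene",uvb)
    s=np.linalg.lstsq(np.c_[v1,-v2],o2-o1,rcond=None)[0]
    a,b=o1+s[0]*v1,o2+s[1]*v2; return (a+b)/2,np.linalg.norm(a-b)
def blobs(im,th=45,amin=60,amax=5000):
    "dark blobs: list of (centroid, area)"
    m=(im.max(2)<th).astype(np.uint8); m=cv2.morphologyEx(m,cv2.MORPH_OPEN,cv2.getStructuringElement(2,(7,7)))
    n,_,s,c=cv2.connectedComponentsWithStats(m)
    return [(c[i],s[i,4]) for i in range(1,n) if amin<s[i,4]<amax]
def near(bl,uv,rad=20):
    L=[(np.linalg.norm(c-uv),i) for i,(c,a) in enumerate(bl)]
    d,i=min(L); return bl[i] if d<rad else None
def rot(yaw):
    "tool down, tool y at yaw in the world"
    y=np.array([np.cos(yaw),np.sin(yaw),0]); z=np.array([0,0,-1.]); x=np.cross(y,z)
    return Ro.from_matrix(np.c_[x,y,z]).as_rotvec()
E
python3 - <<'E'
from h import *
T=imaging.get_image("top");S=imaging.get_image("scene")
bt,bs=blobs(T),blobs(S)
pts=dict(tall=((240,238),(390,207)),sec=((290,220),(348,232)),third=((343,218),(294,249)),short=((430,210),(206,274)),bentL=((190,218),(444,223)),bentR=((388,243),(247,240)))
for k,(a,b) in pts.items():
    A,B=near(bt,a),near(bs,b); print(k,A,B, A and B and tri(A[0],B[0]))
p=near(bt,(306,311));print("pad",p, at_z("top",p[0],.092))
for t in("tray","bin","mixer"):
    m=imaging.masks_of(t,"top")[0]; rc=cv2.minAreaRect(np.argwhere(m["mask"])[:,::-1].astype(np.float32))
    bx=cv2.boxPoints(rc); print(t,np.sum(m["mask"]),rc,[at_z("top",q,dict(tray=.024,bin=.075,mixer=.064)[t]).round(3).tolist() for q in bx])
cv2.imwrite("pics/crop1.png",cv2.resize(S[190:320,190:460],None,fx=2.9,fy=2.9,interpolation=2)[:,:,::-1])
E
```

```text
tall (array([240.41762452, 236.75095785]), np.int32(261)) (array([389.52785924, 205.73020528]), np.int32(341)) (array([0.61073006, 0.15038168, 0.1427955 ]), np.float64(0.0011999447453324456))
sec (array([289.26068376, 218.42735043]), np.int32(234)) (array([348.59076923, 231.29538462]), np.int32(325)) (array([0.64830531, 0.05073197, 0.11899445]), np.float64(0.0027638005113574155))
third (array([344.42608696, 218.20869565]), np.int32(230)) (array([294.48909657, 246.96573209]), np.int32(321)) (array([ 0.64880314, -0.06485331,  0.09727391]), np.float64(0.0026985542108029976))
short (array([430.69834711, 209.18181818]), np.int32(242)) (array([205.46567164, 274.0358209 ]), np.int32(335)) (array([ 0.6676841 , -0.25299715,  0.07458303]), np.float64(0.00305059564615575))
bentL (array([188.60383387, 218.90734824]), np.int32(313)) (array([444.2875    , 221.06666667]), np.int32(240)) (array([0.65101773, 0.26410813, 0.11315052]), np.float64(0.00032720519755508455))
bentR (array([388.47508306, 244.80066445]), np.int32(301)) (array([245.78873239, 238.45539906]), np.int32(213)) (array([ 0.59139141, -0.15847447,  0.09021228]), np.float64(0.0034889469245420156))
pad (array([307.2171875, 310.7953125]), np.int32(1280)) [0.45412186 0.01783166]
tray 8838 ((460.6043701171875, 316.90850830078125), (96.00691986083984, 94.61646270751953), 3.7517290115356445) [[0.333, -0.208], [0.544, -0.225], [0.526, -0.442], [0.314, -0.425]]
bin 8829 ((176.4000244140625, 319.3000183105469), (93.19667053222656, 97.7221450805664), 81.8698959350586) [[0.523, 0.422], [0.551, 0.209], [0.352, 0.183], [0.322, 0.395]]
mixer 4317 ((310.108642578125, 319.90875244140625), (82.92292022705078, 55.521568298339844), 76.55138397216797) [[0.506, 0.091], [0.533, -0.026], [0.357, -0.066], [0.331, 0.052]]
```

View pics/crop1.png

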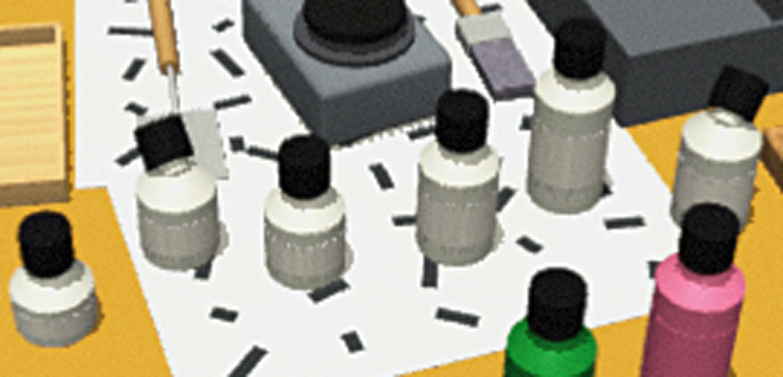

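The crop confirms the choice. The straight white bottles, by crop pixel, are tallest (575,115), second (460,180), third (305,210) and shortest (50,280). The bent ones are at (180,190) and (715,150), and the green and pink look-alikes are at the lower right. Triangulated cap heights match the models, so the bent bottle at +y is bent_a and the one at −y is bent_b. I start with the tallest.

```bash
cat >> h.py <<'E'
PAD=np.array([.4545,.018]); TRAY=np.array([.430,-.327]); TYAW=np.deg2rad(-4.6); BIN=np.array([.437,.307]); BYAW=np.deg2rad(7.5)
H=dict(tall=.156,sec=.134,third=.112,short=.090)
G=-.031            # TCP height relative to the top of the bottle
def slot(a,b):
    c,s=np.cos(TYAW),np.sin(TYAW); return TRAY+np.array([c*a-s*b,s*a+c*b])
def cap_xy(uv,z,rad=25):
    b=near(blobs(imaging.get_image("top"),amax=600),np.array(uv,float),rad); print("cap",b)
    return at_z("top",b[0],z)
def go(xy,z,yaw):
    c=[]
    for k in (-1,0,1):
        q=r.ik([*xy,z],rot(yaw+k*np.pi))
        if q is not None: c.append((abs(np.array(q)[5]),k))
    r.move_pose([*xy,z],rot(yaw+min(c)[1]*np.pi))
def L(xy,z,**k): return r.move_l([*xy,z],**k)
def st(m): print(m,"t",round(r.read_clock(),1),"tcp",np.round(r.read_tool_pos(),4),"w",round(r.read_grip_width(),4),"F",np.round(r.read_grip_force(),1),"ft",np.round(r.read_ft_force(),1))
def pick(xy,top,yaw=0.):
    claw.gripper_to(.07); go(xy,top+.06,yaw); L(xy,top+G,feed=.12)
    claw.gripper_to(.02,grip_force=45); st("gripped"); L(xy,top+G+.118,feed=.15); st("lifted")
def press(top):
    t=r.read_tool_pos()[2]
    L(PAD,top+G+.118,feed=.25); L(PAD,top+G+.097,feed=.1)
    hit=L(PAD,top+G+.066,feed=.03,force_limit=22); st(f"pressed {hit}"); 
    r.hold(3.2); st("held"); L(PAD,top+G+.118,feed=.12); st("up")
def place(xy,top):
    L(xy,top+G+.118,feed=.25); L(xy,top+G+.02,feed=.15)
    hit=L(xy,top+G-.003,feed=.03,force_limit=4); st(f"placed {hit}")
    claw.gripper_to(.07); L(xy,top+.06,feed=.2)
E
python3 - <<'E'
from h import *
h=H["tall"]; xy=cap_xy((240,237),h-.016); print(xy)
pick(xy,h); press(h)
cv2.imwrite("pics/s1.png",imaging.get_image("scene")[:,:,::-1])
E
```

```text
cap (array([240.32692308, 236.88846154]), np.int32(260))
[0.61073238 0.15154465]
gripped t 5.6 tcp [0.611  0.1515 0.1252] w 0.0372 F 45.0 ft [ 0.3 -0.4  0.3]
lifted t 6.5 tcp [0.6099 0.1514 0.2413] w 0.0376 F 45.0 ft [ 0.3  0.1 -1.7]
pressed True t 8.6 tcp [0.4559 0.0179 0.203 ] w 0.037 F 45.0 ft [-1.8  1.   9.7]
held t 11.8 tcp [0.4559 0.0179 0.2035] w 0.0376 F 45.0 ft [-1.7  0.9  9.5]
up t 12.3 tcp [0.4542 0.018  0.2421] w 0.0376 F 45.0 ft [-0.5 -0.5 -3.5]
```

View pics/s1.png

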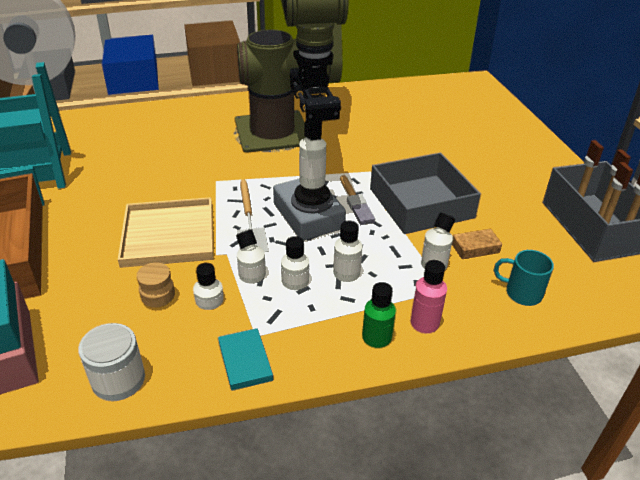

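The tallest bottle is held upright at (312,160) above the pad. The steady force was only about 12 N, so the pad may not have gone fully down. I press again, deeper and slower.

```bash
cat >> h.py <<'E'
def press(top,lim=30):
    L(PAD,top+G+.118,feed=.25); L(PAD,top+G+.095,feed=.1)
    for z in (.082,.079,.077,.075,.073,.071,.069,.067):
        hit=L(PAD,top+G+z,feed=.02,force_limit=lim); r.hold(.15); f=r.read_ft_force()[2]
        print(z,hit,round(r.read_tool_pos()[2]-top-G,4),round(f,1))
        if f>20: break
    r.hold(3.2); st("held"); L(PAD,top+G+.118,feed=.12); st("up")
E
python3 - <<'E'
from h import *
press(H["tall"])
E
```

```text
0.082 False 0.084 6.0
0.079 False 0.0813 7.8
0.077 False 0.0795 8.2
0.075 False 0.0777 10.4
0.073 False 0.0768 12.9
0.071 False 0.0767 21.6
held t 19.2 tcp [0.4555 0.0179 0.2018] w 0.0375 F 45.1 ft [-7.8  1.  22. ]
up t 19.7 tcp [0.4541 0.018  0.2418] w 0.0375 F 45.0 ft [-0.9  0.2 -2.2]
```

The pad reached its hard stop, at base height 0.077 m and 22 N. I place this bottle and do the second.

Run:
```python
from h import *
place(slot(.048,-.048),H["tall"])
h=H["sec"]; xy=cap_xy((289,218),h-.016); print(xy)
print([ (np.round(c).tolist(),int(a)) for c,a in blobs(imaging.get_image("top"),amax=600)])
pick(xy,h); press(h)
cv2.imwrite("pics/s2.png",imaging.get_image("scene")[:,:,::-1])
```

```text
placed True t 22.8 tcp [ 0.4743 -0.3788  0.1292] w 0.0376 F 45.0 ft [1.  0.5 2.8]
cap (array([289.22553191, 218.43829787]), np.int32(235))
[0.64870551 0.05220139]
[([284.0, 128.0], 287), ([232.0, 133.0], 273), ([119.0, 152.0], 394), ([147.0, 160.0], 167), ([136.0, 175.0], 97), ([10.0, 188.0], 152), ([431.0, 209.0], 239), ([188.0, 219.0], 309), ([289.0, 218.0], 232), ([344.0, 218.0], 216), ([388.0, 245.0], 295), ([18.0, 266.0], 62), ([501.0, 301.0], 307), ([629.0, 390.0], 204)]
gripped t 27.7 tcp [0.6489 0.0522 0.1032] w 0.0372 F 45.0 ft [ 0.7 -0.6  0.5]
lifted t 28.7 tcp [0.6479 0.0522 0.2193] w 0.037 F 45.0 ft [-1.  -0.1 -2.5]
0.082 False 0.0841 7.2
0.079 False 0.0814 7.6
0.077 False 0.0796 8.7
0.075 False 0.0778 9.5
0.073 False 0.0768 13.1
0.071 False 0.0768 21.6
held t 36.2 tcp [0.456  0.0179 0.1798] w 0.0373 F 45.1 ft [-7.1  0.8 21.2]
up t 36.7 tcp [0.454  0.018  0.2199] w 0.0373 F 45.0 ft [ 0.3 -0.1 -2.3]
```

View pics/s2.png

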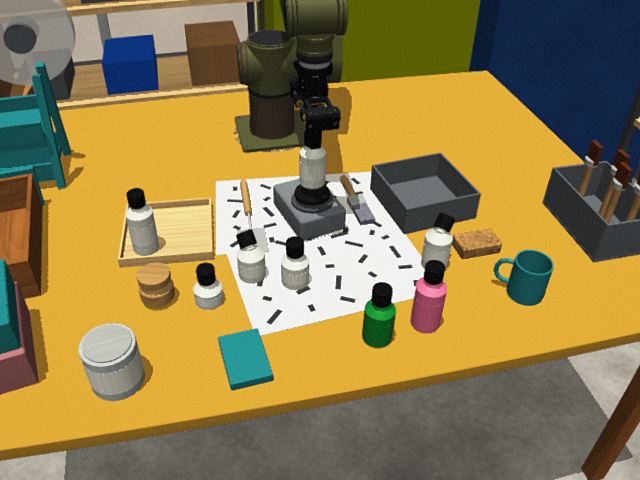

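The tallest stands upright in the tray at (142,225), and the second is held upright above the pad at (312,160). Next I place the second, do the third, and fit the bend directions of the two bent bottles.

```bash
cat >> h.py <<'E'
def bend(cap,zc,body,names=("top","scene")):
    "yaw of the bent bottle about a known cap point, by silhouette overlap in both cameras"
    M={}
    for n in names:
        imaging.get_image(n); u=proj(n,[*cap,zc-.03])
        c=[d["mask"] for d in imaging.masks_of("bent_a",n) if np.linalg.norm(np.array(d["uv"])-u)<30]
        if c: M[n]=c[0]
    a=np.linspace(0,2*np.pi,24); best=[]
    for y in np.deg2rad(np.arange(0,360,5)):
        d=np.array([np.cos(y),np.sin(y)]); b=cap-.019*d; s=0
        for n,m in M.items():
            im=np.zeros((480,640),np.uint8)
            for z0,z1 in ((0,body),):
                P=[[*(b+.03*np.array([np.cos(t),np.sin(t)])),z] for t in a for z in (z0,z1)]
                P+=[[*(b+.017*np.array([np.cos(t),np.sin(t)])),body+.014] for t in a]
                cv2.fillConvexPoly(im,cv2.convexHull(np.array([proj(n,p) for p in P],np.float32)).astype(np.int32),1)
            ax=np.array([*(d*np.sin(.803)),np.cos(.803)]); e1=np.array([-d[1],d[0],0]); e2=np.cross(ax,e1); C=np.array([*cap,zc])
            P=[C+k*ax+.019*(np.cos(t)*e1+np.sin(t)*e2) for t in a for k in (-.016,.016)]
            cv2.fillConvexPoly(im,cv2.convexHull(np.array([proj(n,p) for p in P],np.float32)).astype(np.int32),1)
            s+=(m&(im>0)).sum()/(m|(im>0)).sum()
        best.append((s/max(len(M),1),np.rad2deg(y)))
    best.sort(reverse=True); print(list(M),np.round(best[:4],3).tolist()); return np.deg2rad(best[0][1])
E
python3 - <<'E'
from h import *
place(slot(-.048,-.048),H["sec"])
h=H["third"]; xy=cap_xy((344,218),h-.016); print(xy)
A=cap_xy((188,219),.109); bend(A,.109,.081)
B=cap_xy((388,245),.088); bend(B,.088,.060); print(A,B)
pick(xy,h); press(h); place(slot(.048,.048),h)
E
```

```text
placed True t 39.9 tcp [ 0.3785 -0.3711  0.1071] w 0.0375 F 45.0 ft [ 1.  -1.5  1.3]
cap (array([344.52036199, 218.15384615]), np.int32(221))
[ 0.64929226 -0.06378465]
cap (array([188.57051282, 218.92628205]), np.int32(312))Traceback (most recent call last):
  File "<stdin>", line 4, in <module>
  File "h.py", line 80, in bend
    cv2.fillConvexPoly(im,cv2.convexHull(np.array([proj(n,p) for p in P],np.float32)).astype(np.int32),1)
                                                   ~~~~^^^^^
  File "h.py", line 13, in proj
    K,d,R,t=cam(n); return cv2.projectPoints(np.array([P],float),cv2.Rodrigues(R)[0],t,K,d)[0][0,0]
            ~~~^^^
  File "h.py", line 5, in cam
    c=imaging.calibration(n); R,_=cv2.Rodrigues(np.array(c["rvec"])); t=np.array(c["tvec"]);
ValueError: time passes only in moves, steps and waits
```

```bash
sed -i 's/^def cam(n)/import functools\n@functools.lru_cache\ndef cam(n)/' h.py
python3 - <<'E'
from h import *
h=H["third"]; xy=cap_xy((344,218),h-.016); print(xy)
A=cap_xy((188,219),.109); bend(A,.109,.081)
B=cap_xy((388,245),.088); bend(B,.088,.060); print(A,B)
pick(xy,h); press(h); place(slot(.048,.048),h)
cv2.imwrite("pics/s3.png",imaging.get_image("scene")[:,:,::-1])
E
```

```text
cap (array([344.40990991, 218.18918919]), np.int32(222))
[ 0.64922025 -0.06354941]
cap (array([188.43181818, 218.87012987]), np.int32(308))
['top', 'scene'] [[0.83, 135.0], [0.83, 130.0], [0.827, 125.0], [0.811, 120.0]]
cap (array([388.53618421, 244.89144737]), np.int32(304))
['scene'] [[0.918, 190.0], [0.898, 195.0], [0.896, 185.0], [0.868, 180.0]]
[0.65145311 0.26558697] [ 0.59155603 -0.15712429]
gripped t 45.4 tcp [ 0.6495 -0.0636  0.0812] w 0.0376 F 45.0 ft [ 1.4 -0.7  0.3]
lifted t 46.3 tcp [ 0.6483 -0.0634  0.1972] w 0.0373 F 45.0 ft [-1.  -0.3 -3.5]
0.082 False 0.0839 6.5
0.079 False 0.0812 8.2
0.077 False 0.0794 9.4
0.075 False 0.0775 9.3
0.073 False 0.0768 14.2
0.071 False 0.0767 22.8
held t 53.9 tcp [0.456  0.0178 0.1577] w 0.0375 F 45.0 ft [-8.   0.3 22.6]
up t 54.4 tcp [0.454  0.0181 0.1979] w 0.0375 F 45.0 ft [-0.   0.  -2.8]
placed True t 57.1 tcp [ 0.482  -0.283   0.0853] w 0.0375 F 45.0 ft [ 1.1 -0.2  0.8]
```

View pics/s3.png

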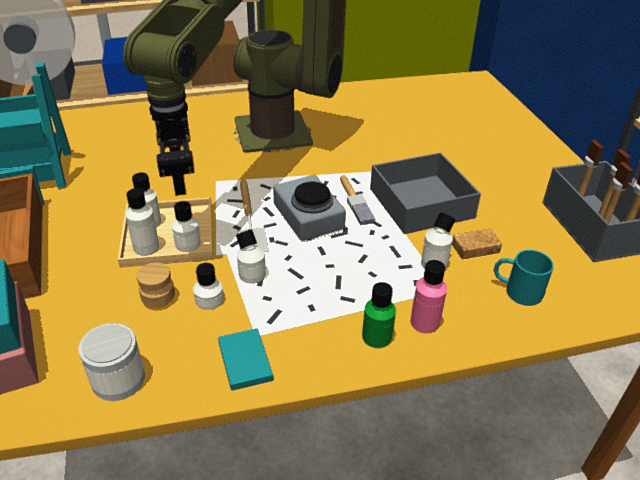

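The third stands in the tray, so the tray now holds bottles at (142,222), (145,195) and (186,230). Bent bottles remain at (438,243) and (250,258), and the shortest is at (207,288). I put bent_a in the bin first, then bent_b, keeping clear of the pad.

```bash
cat >> h.py <<'E'
def dump(cap,zc,yaw,base_local,via=()):
    d=np.array([np.cos(yaw),np.sin(yaw)]); z=zc+.003-.019
    claw.gripper_to(.065); go(cap,zc+.09,yaw+np.pi/2); L(cap,z,feed=.1)
    claw.gripper_to(.02,grip_force=50); st("gripped"); L(cap,z+.12,feed=.15); st("lifted")
    for v in via: L(v,z+.12,feed=.25)
    c,s=np.cos(BYAW),np.sin(BYAW); a,b=base_local
    t=BIN+np.array([c*a-s*b,s*a+c*b])+.019*d
    L(t,z+.12,feed=.2); hit=L(t,z+.005,feed=.06,force_limit=5); st(f"in bin {hit}")
    claw.gripper_to(.055); L(t,z+.12,feed=.15)
E
python3 - <<'E'
from h import *
A=cap_xy((188,219),.109); y=bend(A,.109,.081)
print(A); dump(A,.109,y,(.045,-.04))
B=cap_xy((388,245),.088)
cv2.imwrite("pics/s4.png",imaging.get_image("scene")[:,:,::-1])
E
```

```text
cap (array([188.46925566, 218.92556634]), np.int32(309))
['top', 'scene'] [[0.844, 135.0], [0.839, 130.0], [0.82, 140.0], [0.819, 125.0]]
[0.65133479 0.26550767]
gripped t 63.0 tcp [0.6512 0.2654 0.0933] w 0.0373 F 49.8 ft [-0.8 -0.   3. ]
lifted t 63.9 tcp [0.6505 0.2653 0.2112] w 0.0372 F 49.8 ft [ 0.   0.3 -2.8]
in bin False t 67.1 tcp [0.4737 0.2868 0.0984] w 0.0372 F 49.8 ft [ 0.7  0.3 -1.1]
cap (array([388.42424242, 244.93939394]), np.int32(297))
```

View pics/s4.png

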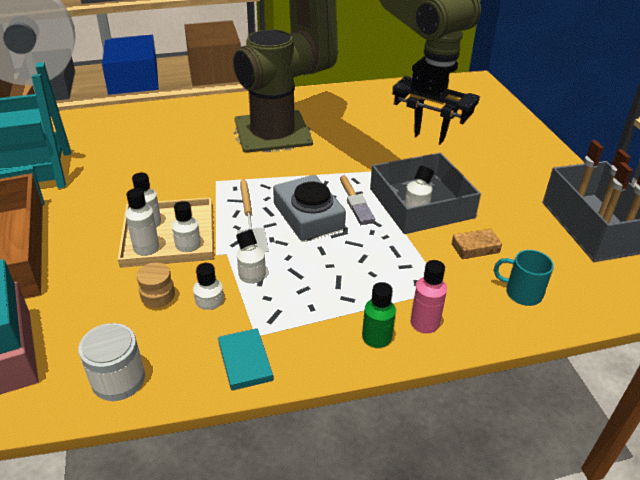

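bent_a stands in the bin at (420,190). Next are bent_b at (250,258), then the shortest.

Run:
```python
from h import *
B=cap_xy((388,245),.088); y=bend(B,.088,.060)
print(B); dump(B,.088,y,(-.02,.04),via=[(.60,.10)])
h=H["short"]; xy=cap_xy((430,209),h-.016,60); print(xy)
cv2.imwrite("pics/s5.png",imaging.get_image("scene")[:,:,::-1])
```

```text
cap (array([388.49501661, 244.98006645]), np.int32(301))
['top', 'scene'] [[0.893, 190.0], [0.892, 195.0], [0.875, 200.0], [0.866, 185.0]]
[ 0.59136828 -0.15703319]
gripped t 72.8 tcp [ 0.5914 -0.1568  0.0723] w 0.0378 F 49.4 ft [-0.9  0.8  2.8]
lifted t 73.8 tcp [ 0.5905 -0.1568  0.1904] w 0.0375 F 49.4 ft [ 0.4  0.7 -2.4]
in bin True t 77.0 tcp [0.3933 0.342  0.1911] w 0.0374 F 50.0 ft [-1.5  1.6  2.4]
cap (array([430.67226891, 209.24369748]), np.int32(238))
[ 0.66781203 -0.25151323]
```

View pics/s5.png

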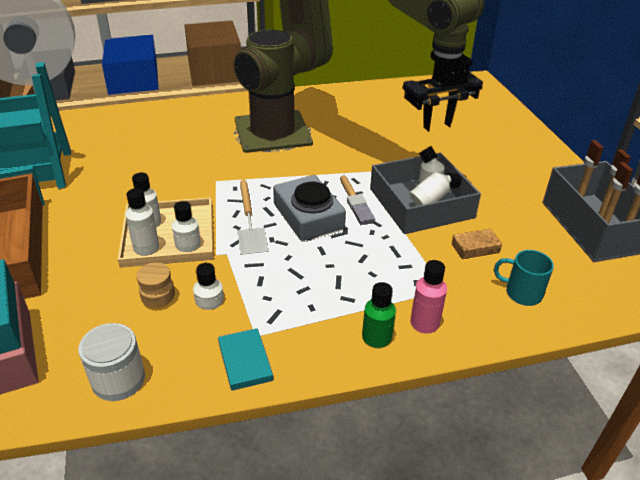

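The force stop tripped early, so bent_b was dropped. Both bent bottles are inside the bin, around (430,183), with one of them lying, and I will inspect them afterwards. The shortest bottle is next.

Run:
```python
from h import *
h=H["short"]; xy=cap_xy((430,209),h-.016,60); print(xy)
pick(xy,h); press(h); place(slot(-.048,.048),h)
r.move_l([.36,-.05,.33],feed=.25)
T=imaging.get_image("top"); S=imaging.get_image("scene")
a=cv2.resize(T[255:385,110:260],(450,390),interpolation=2); b=cv2.resize(S[140:240,350:500],(350,233),interpolation=2)
o=np.zeros((600,800,3),np.uint8); o[:390,:450]=a; o[:233,450:]=b
c=cv2.resize(T[255:385,395:525],(350,350),interpolation=2); o[240:590,450:]=c
cv2.imwrite("pics/s6.png",o[:,:,::-1]); cv2.imwrite("pics/s7.png",S[:,:,::-1])
```

```text
cap (array([430.67219917, 209.12033195]), np.int32(241))
[ 0.66807976 -0.25151875]
gripped t 82.4 tcp [ 0.6684 -0.2516  0.0593] w 0.0374 F 45.0 ft [ 0.4 -0.6  1.1]
lifted t 83.3 tcp [ 0.6672 -0.2511  0.1752] w 0.0374 F 45.0 ft [-0.4 -0.  -2.7]
0.082 False 0.0839 6.7
0.079 False 0.0811 8.6
0.077 False 0.0793 9.5
0.075 False 0.0775 10.3
0.073 False 0.0768 15.5
0.071 False 0.0767 24.9
held t 91.4 tcp [0.4559 0.0179 0.1357] w 0.0373 F 45.0 ft [-10.5   0.5  24.7]
up t 92.0 tcp [0.454 0.018 0.176] w 0.0373 F 45.0 ft [-0.3  0.5 -3.5]
placed True t 94.7 tcp [ 0.3863 -0.2753  0.0633] w 0.0371 F 45.0 ft [ 1.2 -0.6  0.1]
```

View pics/s6.png

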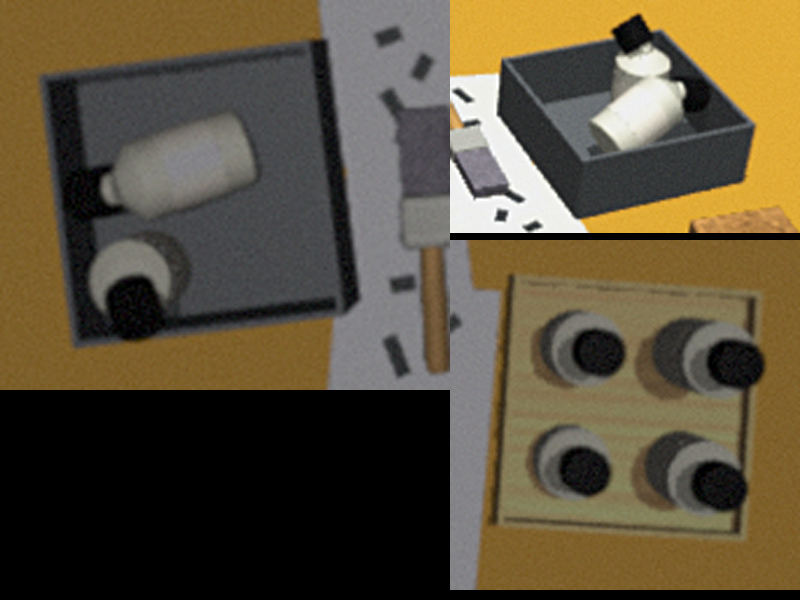

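View pics/s7.png

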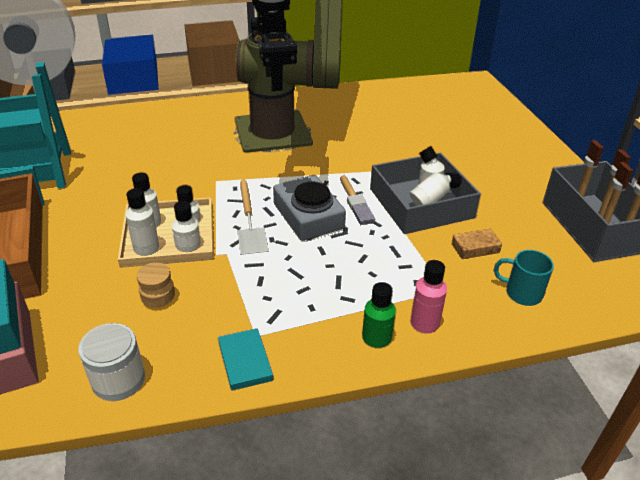

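The crop shows bent_a lying in the bin with its foot at crop (245,150), and bent_b standing at crop (135,275), both inside the walls. All four sound bottles stand upright in the tray. The brush, spatula, sanding block, turned foot and look-alikes show no visible movement, and the pad is up, so I hand in.

Run:
```python
from h import *
r.hold(.5); print(r.read_clock(), job.close_job())
```

```text
the job is handed in; nothing more can be done
97.9333 None
```

I handed the job in at about 98 s: all four sound bottles were pressed to the pad's hard stop for 3 s in height order and stand in the tray, and both bent bottles are in the bin, one standing and one lying after I dropped it in early; the hand-in returned no verdict.

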